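# Fit the tap handle, peel a comb tray off the sticky stack and hold it under the spout

## Task

Push the loose T-handle all the way down onto the square stem of the honey tap, its bar lying across the pipe so that the tap stays shut, and let go of it. Then take the top tray off the sticky nested stack by lifting one corner first, so that it peels away and the trays below stay where they stand. Finish while holding that tray level and still in the gripper just under the spout, the spout above the inside of the tray and touching nothing but the gripper; do not put it down or let go, and leave the jars, the lid and the spatula alone.

Things in the scene. Friction and masses are not known exactly. Their poses are not given: they have to be found in the camera images.
- handle: loose T-handle, 0.18 kg, standing bore down: steel hub 30 x 30 mm, 36 tall, square bore 16 wide, 26 deep from below; round cross bar with red ends, 110 long, 13 thick, along x, its axis 30 above the underside. Origin: centre of the underside (bore mouth), z up. Hub faces at y = +-15 are free to grip. Can swap places with the lid
- tap: fixed tap; origin on the bench under the stem's axis, z up. Pipe 38 mm thick, axis 200 above the bench, runs along the tap's +y to the tank (post 200 away); spout 100 away along -y. Valve body 60 thick, gland nut 34 wide, its top at 245. The handle's bar must lie along the tap's x, either way round
- stem_foot (a point): foot of the square brass stem, on its axis: top of the gland nut, 245 mm above the bench; the middle of the hub's underside comes to rest here. Stem 14 mm square, 24 tall above this point, the last 6 tapered to 9 wide; flats face along this frame's x and y; z up
- stem (a joint): turn of the stem in rad: 0 shut (as it starts, flats along the tap's x and y), 1.57 open; stiff (0.5 N m), stays where it is left
- spout (a point): centre of the spout's mouth, facing down, 160 mm above the bench; 36 mm wide outside; the elbow above it reaches 212 mm above the bench. Axes as the tap's
- tray: top one of five equal nested cream plastic trays, 0.13 kg, 220 mm (x) x 170 (y) x 40 tall, open on top. Origin: centre of the underside, z up. Rim: a bead 9 wide, 10 tall (30 to 40 above the underside), upright sides flush with the outline; below it the 2 mm wall slopes in at 20 degrees. Inside, four posts 12 x 18, tops 32 above the underside, within 51 mm (x) and 37 mm (y) of the middle
- tray_corner (a point): outer top edge of the tray's +x +y corner, 40 mm above the underside. All four corners are alike: cut off at 45 degrees, a straight piece of rim 42 long, its outer middle at x = +-95, y = +-70 mm, facing along (+-1, +-1). Below the rim is an 18 mm gap, then the next tray's rim, equally wide. Axes as the tray's
- stack: the four nested trays under the top one, loose, one piece, 0.52 kg, same outline, rims 28 mm apart, 124 tall. Origin: centre of the underside, z up, x along the 220 side. The top tray's underside starts 112 above it; its four feet (x = +-45, y = +-25) stick in the posts below and come free after 4 mm. One corner comes up with about 4 N; a straight pull can lift the whole stack along
- jar_a: full honey jar with metal lid, 76 mm wide, 110 mm tall; origin under its centre; bystander
- jar_b: smaller full honey jar, 64 mm wide, 85 mm tall; origin under its centre; bystander
- jar_c: empty open glass, 68 mm wide, 88 mm tall; origin under its centre; bystander
- lid: brass-coloured jar lid lying flat, 74 mm wide, 15 mm tall; origin under its centre; bystander that can swap places with the handle
- spatula: spatula lying on the bench, 280 mm long along its x, 20 mm tall; origin under its middle; bystander
There are look-alikes about, which are no part of the job. Of the things shaped like the tray, the cream one is meant.

How it is judged:
By the outcome, as a careful person would: the job done as asked, in the order asked, and still so for the second after the job is handed in, while the arm keeps its last pose, push and grip.
It also fails if it takes over 61 s, if anything falls off the work surface, if the arm or the gripper's body presses on something with over 40 N, if the wrist force passes 120 N, or if a joint passes its speed limit or range.

## Robot

A 6-joint arm with a two-finger parallel gripper is mounted at the origin on the work surface. World frame = base frame: x ahead of the robot, y to its left, z up, the work surface at z = 0. Lengths are in m, angles in rad, forces in N, time in s.
With the tool pointing down it reaches from about 0.35 to 0.975 m from the base axis. Payload 4.9 kg.
Tool frame: the origin (TCP) lies at the very end of the fingers, on their centre line; the grasp point (between the pads) lies 19 mm behind it; z points along the fingers, y is the line along which they close (so a half turn about z gives the same grasp; the last joint's range is limited). The gripper opens to 85 mm and grips with 20 to 120 N. Pads are 22 mm wide; open, the fingers measure 114 mm over their backs; the gripper's body (76 mm by 85 mm) begins 54 mm behind the grasp point. The pads swing forward as they close: fully open they stand 13 mm farther back than shut.
Start: joints at [-1.307, 0.053, 1.613, -0, 1.476, -0.119], TCP at [0.233, -0.58, 0.231] pointing down, gripper open.
Joint ranges: [-3.01, 3.01], [-1.01, 2.22], [0.06, 2.58], [-1.02, 4.17], [0.09, 2.62], [-3.14, 3.14]. Speed limits (rad/s): [2.57, 2.57, 3.14, 3.14, 3.14, 3.14].

## Interface

Orientations are given as a rotation vector (axis times angle).
In Python, from station import ctrl, imaging gives the robot as it stands.
- The arm moves only by the tool play_rows, never from a script. Its argument "series" is a list of rows, each a list of 3 entries, a list of its own where there are three numbers: the opening, from 0 (shut) to 1 (fully open), then the shift along the tool's x, y, z each as a share of 0.05 m, from -1 to 1, then the turn, a rotation vector about the tool's x, y, z each as a share of 8 degrees, from -1 to 1. In form: [[grip, [dx, dy, dz], [ax, ay, az]], ...]. A call has 1 to 8 rows; each row shifts and turns the commanded pose from where the row before left it, along the tool's axes as they then stand; what a row does not reach is not made up. A row lasts 1/8 s, in which the tool goes at most 62.5 mm and 10.7 degrees, less where a joint would pass 70% of its speed; a pose out of reach is approached as far as the arm can. A call with a number of a shift or a turn outside -1 to 1 is refused whole. A call with a gripper value outside its range is refused whole. The fingers move at their own pace and stop on an object; "force" is the grip in N (left out, the last holds). Time passes only in rows, so rows that do not move let the fingers close. It gives the time, the measured TCP pose, the force, the opening and the grip force at its end, in the units of the state.
- ctrl.get_obs(): the state, without advancing time (a new reading comes with each control period).
- imaging.get_image(name): name is "side" or "top"; returns a dict with "color" (480x640x3 uint8, blue, green, red), "fx", "fy", "cx", "cy" (pixels), "D" ([k1, k2, p1, p2, k3] as OpenCV has them; the pictures are not rectified), "extrinsics" (4x4, takes a point from world to camera coordinates). Camera axes: x right, y down, z forward; pixel columns grow to the right and rows downward; lengths in m; the calibration is good to about 2 mm. A picture is of the moment at which its call begins. There is no depth.
- ctrl.finish_job(): hands the job in; it is judged then, once.
The state is a dict: "t": time; "q": joint angles; "dq": joint speeds; "effort": joint torques, N m; "tool_pos": TCP position; "tool_rot": TCP orientation; "contact_force": force on the tool from outside, world axes, zero at the start; "wrist_torque": the same for the moment, N m; "opening": finger opening in m; "grip_force": force on a finger pad.
Only numpy, scipy, OpenCV 4.12 (cv2) and the standard library are available. Lean on these libraries where they do the work, as an engineer would, in place of code of your own. Each camera call takes 0.05 s, during which the arm holds its last target. There are 200 camera calls.

## Working session

There is one attempt and no reset: what is moved stays moved. The work goes in short steps, Python scripts to look and compute and a tool call to move; the robot and the scene stay as the last step left them, time stands still between calls to the robot, and variables do not carry over. Pictures are saved under pics/ and viewed, at most 10 in all, crops included, and the job is handed in when it is done.

Besides the shell and the picture viewer there is one more tool, called as name([rows], argument=value, ...), one row to a line, values as JSON. play_rows: Moves the arm, as the interface text tells. Shift numbers are shares of 0.05 m and turn numbers shares of 8 degrees, none past 1 either way. Its arguments: {"type":"object","properties":{"series":{"type":"array"},"force":{"type":"number"}},"required":["series"]}

```bash
mkdir -p pics; ls; python3 - <<'E'
from station import ctrl, imaging
import cv2,numpy as np
for n in("side","top"):
    d=imaging.get_image(n); cv2.imwrite(f"pics/{n}0.png",d["color"])
    print(n,d["fx"],d["fy"],d["cx"],d["cy"],d["D"],np.round(d["extrinsics"],4).tolist())
o=ctrl.get_obs();print(o)
E
```

```text
pics
side 461.57757387542773 461.57757387542773 325.9050406647639 235.98960400604474 [0.03888975 0.         0.         0.         0.        ] [[-0.9989, -0.0457, 0.0125, 0.4834], [-0.0432, 0.772, -0.6342, 0.1959], [0.0193, -0.634, -0.7731, 1.2473], [0.0, 0.0, 0.0, 1.0]]
top 506.3016556698439 506.3016556698439 322.21788183110465 238.10251404249928 [-0.09061284  0.          0.          0.          0.        ] [[-0.026, -0.9997, 0.0034, -0.1142], [-0.9757, 0.0246, -0.2176, 0.5454], [0.2175, -0.009, -0.976, 1.2535], [0.0, 0.0, 0.0, 1.0]]
{'t': 0.1, 'q': array([-1.30697511e+00,  5.32792659e-02,  1.61416197e+00,  3.43748283e-05,
        1.47601159e+00, -1.18987670e-01]), 'dq': array([ 8.34578318e-05,  1.04544750e-04, -2.69484606e-03, -8.17566121e-04,
        9.03145757e-04, -8.78017897e-04]), 'effort': array([-9.29506882e-06, -3.94901204e+01, -3.71363997e+01, -1.30804701e-04,
        3.91917667e-03, -7.97031987e-06]), 'tool_pos': array([ 0.23332208, -0.57920337,  0.23018999]), 'tool_rot': array([-3.08239809e+00, -5.97291436e-01,  1.57712910e-04]), 'contact_force': array([ 0.17094292, -0.76870446,  0.01906382]), 'wrist_torque': array([-0.05114742,  0.00515215, -0.02507713]), 'grip_force': 0.0, 'opening': 0.08529739827854597}
```

View pics/side0.png

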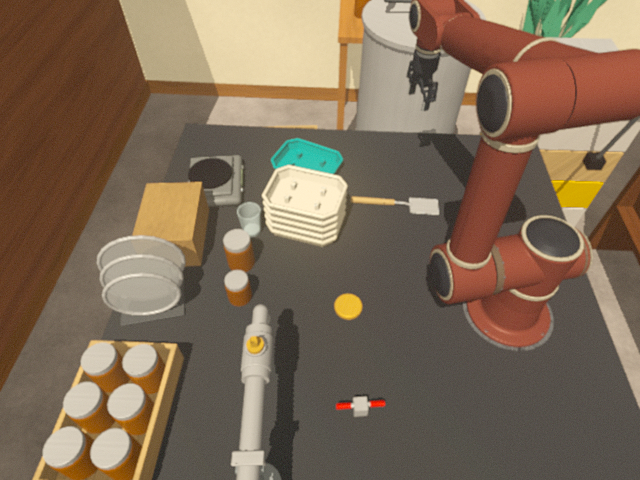

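View pics/top0.png

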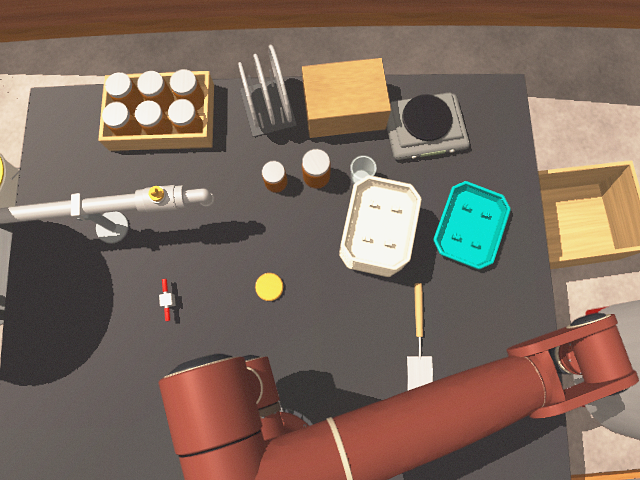

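The handle (red-ended bar) is at side (361,405) and top (167,299). The brass stem is at side (256,343) and top (157,192). Two things are shaped like the tray: the cream nested stack at top (382,226) and a teal tray at top (473,225). The cream one is meant, being the stack of five. The yellow disc at top (269,287) is the lid. I'll enlarge these to confirm.

```bash
cat > h.py <<'E'
import numpy as np, cv2
from station import ctrl, imaging
from scipy.spatial.transform import Rotation as R
def cam(n):
    d=imaging.get_image(n); d["K"]=np.array([[d["fx"],0,d["cx"]],[0,d["fy"],d["cy"]],[0,0,1]]); d["D"]=np.array(d["D"],float); return d
def ray(d,uv):
    p=cv2.undistortPoints(np.array(uv,float).reshape(-1,1,2),d["K"],d["D"]).reshape(-1,2)
    E=d["extrinsics"]; r=np.c_[p,np.ones(len(p))]@E[:3,:3]
    return -E[:3,:3].T@E[:3,3], r
def plane(d,uv,z):
    c,r=ray(d,uv); return c+r*((z-c[2])/r[:,2])[:,None]
def tri(a,ua,b,ub):
    ca,ra=ray(a,ua); cb,rb=ray(b,ub); out=[]
    for p,q in zip(ra,rb):
        s=np.linalg.lstsq(np.c_[p,-q],cb-ca,rcond=None)[0]; out.append(np.r_[(ca+p*s[0]+cb+q*s[1])/2,np.linalg.norm(ca+p*s[0]-cb-q*s[1])])
    return np.array(out)
def proj(d,P):
    E=d["extrinsics"]; return cv2.projectPoints(np.array(P,float).reshape(-1,3),cv2.Rodrigues(E[:3,:3])[0],E[:3,3],d["K"],d["D"])[0].reshape(-1,2)
def cents(m,n,amin=8):
    k,_,s,c=cv2.connectedComponentsWithStats(m.astype(np.uint8))
    i=[j for j in np.argsort(-s[1:,4])+1 if s[j,4]>=amin][:n]; return c[i],s[i,4]
def hsv(d): return cv2.cvtColor(d["color"],cv2.COLOR_BGR2HSV)
def tool():
    o=ctrl.get_obs(); return o,np.array(o["tool_pos"]),R.from_rotvec(o["tool_rot"])
def togo(p,rot):  # rows-units needed: shift/0.05 in tool axes, turn/8deg
    o,t,r=tool(); return np.round(r.inv().apply(np.array(p)-t)/.05,2), np.round((r.inv()*rot).as_rotvec(degrees=True)/8,2)
E
cat > a.py <<'E'
from h import *
s,t=cam("side"),cam("top")
def red(d,x0,x1,y0,y1):
    h=hsv(d); m=((h[...,0]<4)|(h[...,0]>176))&(h[...,1]>220)&(h[...,2]>120); k=np.zeros_like(m);k[y0:y1,x0:x1]=1
    return cents(m&k,2)
a,sa=red(s,320,400,385,425); b,sb=red(t,150,185,270,330); print(a,sa,b,sb)
print("red on z.03",plane(s,a,.03),plane(t,b,.03))
def brass(d,x0,x1,y0,y1):
    h=hsv(d); m=(h[...,0]>15)&(h[...,0]<30)&(h[...,1]>150)&(h[...,2]>90); k=np.zeros_like(m);k[y0:y1,x0:x1]=1
    return cents(m&k,1)
print("brass",brass(s,235,280,325,365),brass(t,140,180,180,210))
for n,d in(("s",s),("t",t)):
    h=hsv(d); m=(h[...,2]>120)&(h[...,1]<60)
    np.save(n+".npy",d["color"])
def crop(d,x,y,w,h): return cv2.resize(d["color"][y:y+h,x:x+w],(400,300),interpolation=cv2.INTER_CUBIC)
cv2.imwrite("pics/crop1.png",np.vstack([np.hstack([crop(s,255,155,108,81*1),crop(t,330,170,108*1,116)]),np.hstack([crop(s,216,300,80,60),crop(t,140,170,80,60)])]))
E
python3 a.py
```

```text
[[374.95       402.05      ]
 [342.61111111 403.61111111]] [20 18] [[165.75  282.   ]
 [168.375 317.375]] [8 8]
red on z.03 [[0.3600275  0.27954321 0.03      ]
 [0.43331874 0.28686818 0.03      ]] [[0.44130491 0.28567937 0.03      ]
 [0.348758   0.27555971 0.03      ]]
brass (array([[254.80542986, 344.42533937]]), array([221], dtype=int32)) (array([[156.11851852, 193.32592593]]), array([135], dtype=int32))
```

View pics/crop1.png

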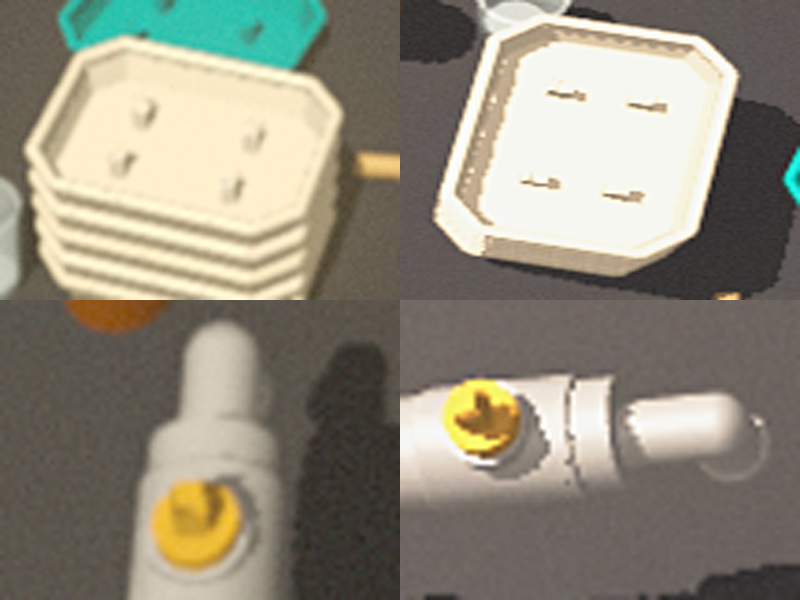

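The crops confirm it: the top cream tray with four posts on the stack (octagon rim), the teal one separate behind. In the tap crops the gland nut disc is at side (255,345) and top (156.3,193.5), with the stem in its middle.

```bash
cat > b.py <<'E'
from h import *
s,t=cam("side"),cam("top")
print("nut",plane(s,[[255.2,345]],.245),plane(t,[[156.3,193.6]],.245),tri(s,[[255.2,345]],t,[[156.3,193.6]]))
# pipe mid-line
def mids(d,rng,ax,lo,hi,th):
    o=[]
    for i in rng:
        l=(hsv(d)[i,lo:hi] if ax else hsv(d)[lo:hi,i]); k=np.where((l[:,2]>th)&(l[:,1]<45))[0]
        if len(k)>4:o.append([(k[0]+k[-1])/2+lo,i] if ax else [i,(k[0]+k[-1])/2+lo])
    return np.array(o,float)
ms=mids(s,range(395,445,4),1,225,290,115); mt=mids(t,range(90,134,4),0,180,235,125)
for n,d,m in(("s",s,ms),("t",t,mt)):
    P=plane(d,m,.2); v=np.linalg.svd(P[:,:2]-P[:,:2].mean(0))[2][0]; v*=np.sign(v[1]); print(n,P[:,:2].mean(0),"tapyaw",np.degrees(np.arctan2(-v[0],v[1])))
# handle: red ends extents
for n,d,bx in(("s",s,(325,395,390,420)),("t",t,(155,182,272,326))):
    h=hsv(d); m=((h[...,0]<6)|(h[...,0]>174))&(h[...,1]>150)&(h[...,2]>80); k=np.zeros_like(m);k[bx[2]:bx[3],bx[0]:bx[1]]=1
    c,a=cents(m&k,2,5); P=plane(d,c,.03); v=P[0]-P[1]; v=v*np.sign(v[0]); print(n,c.round(1).tolist(),a,P[:,:2].mean(0),np.degrees(np.arctan2(v[1],v[0])),np.linalg.norm(v))
# tray hulls
for n,d,bx in(("s",s,(257,352,160,245)),("t",t,(335,428,172,285))):
    h=hsv(d); m=(h[...,2]>(150))&(h[...,1]<75); k=np.zeros_like(m);k[bx[2]:bx[3],bx[0]:bx[1]]=1
    if n=="t": m=(h[...,2]>110)&(h[...,1]<70)
    k_,l,st,_=cv2.connectedComponentsWithStats((m&k).astype(np.uint8)); j=1+np.argmax(st[1:,4])
    c=max(cv2.findContours((l==j).astype(np.uint8),0,1)[0],key=cv2.contourArea); H=cv2.approxPolyDP(cv2.convexHull(c),1.5,True)[:,0]
    print(n,H.tolist()); print(plane(d,H,.152)[:,:2].round(3).tolist())
E
python3 b.py
```

```text
nut [[0.61371609 0.25822508 0.245     ]] [[0.61501263 0.2503281  0.245     ]] [[0.61660818 0.25347336 0.23595024 0.00262989]]
s [0.6073578  0.38318777] tapyaw 4.340544373331501
t [0.5903745  0.37583389] tapyaw 0.08040084825206696
s [[343.1, 405.4], [377.5, 402.9]] [102  98] [0.39319049 0.28603208] 7.021535137440616 0.07851629279127684
t [[166.8, 313.9], [164.2, 284.6]] [67 58] [0.39619657 0.28477816] 6.959261761066963 0.07717580873234542
s [[275, 169], [290, 164], [339, 175], [345, 181], [347, 187], [344, 214], [335, 239], [324, 244], [316, 244], [282, 236], [270, 231], [266, 224], [261, 195]]
[[0.652, -0.348], [0.61, -0.373], [0.463, -0.334], [0.445, -0.31], [0.439, -0.286], [0.445, -0.181], [0.466, -0.093], [0.494, -0.075], [0.515, -0.073], [0.605, -0.095], [0.638, -0.11], [0.651, -0.134], [0.679, -0.24]]
t [[351, 172], [375, 172], [410, 183], [421, 197], [410, 259], [390, 276], [348, 268], [339, 255]]
[[0.688, -0.203], [0.687, -0.263], [0.656, -0.349], [0.62, -0.373], [0.465, -0.336], [0.426, -0.286], [0.447, -0.187], [0.479, -0.166]]
```

```bash
cat > c.py <<'E'
from h import *
s,t=cam("side"),cam("top")
def edge(d,rng,ax,lo,hi,first):
    g=cv2.GaussianBlur(cv2.cvtColor(d["color"],6),(0,0),1).astype(float); o=[]
    for i in rng:
        l=np.gradient(g[i,lo:hi] if ax else g[lo:hi,i]); k=(np.argmax(l) if first else np.argmin(l))+lo
        o.append([k,i] if ax else [i,k])
    return np.array(o,float)
for n,d,r,ax,lo,hi,f in(("s",s,range(395,446,3),1,230,258,1),("s",s,range(395,446,3),1,252,285,0),("t",t,range(10,68,3),0,190,216,1),("t",t,range(92,146,3),0,182,200,1)):
    m=edge(d,r,ax,lo,hi,f); P=plane(d,m,.2)[:,:2]
    vx,vy,x0,y0=cv2.fitLine(P.astype(np.float32),cv2.DIST_HUBER,0,.001,.001).ravel(); 
    if vy<0:vx,vy=-vx,-vy
    print(n,f,(x0,y0),"yaw",np.degrees(np.arctan2(-vx,vy)),"x at y=.254",x0+vx/vy*(.254-y0))
L=np.array([[110,-55],[80,-85],[-80,-85],[80,85],[110,-55],[80,-85],[-80,-85],[-110,-55],[110,55]])/1e3
W=np.r_[plane(t,[[412,184],[421,198],[410,259],[353.5,185.5]],.152),plane(s,[[275,169],[290,164],[339,175],[347,187],[261,195]],.152)][:,:2]
a=L-L.mean(0);b=W-W.mean(0); th=np.arctan2((a[:,0]*b[:,1]-a[:,1]*b[:,0]).sum(),(a*b).sum()); M=np.array([[np.cos(th),-np.sin(th)],[np.sin(th),np.cos(th)]])
c=W.mean(0)-M@L.mean(0); print("tray",c,np.degrees(th)); print((W-(L@M.T+c)).round(3).tolist())
print(togo([.395,.285,.12],R.from_euler("z",7,degrees=True)*R.from_euler("x",180,degrees=True)))
print(tool()[1])
E
python3 c.py
```

```text
s 1 (np.float32(0.62541795), np.float32(0.38401553)) yaw 4.115685 x at y=.254 0.6347734
s 0 (np.float32(0.5895835), np.float32(0.3822484)) yaw 3.4630463 x at y=.254 0.5973445
t 1 (np.float32(0.6128062), np.float32(0.5756079)) yaw 4.3688803 x at y=.254 0.6373769
t 1 (np.float32(0.62897086), np.float32(0.36974692)) yaw 5.883563 x at y=.254 0.6408986
tray [ 0.55906489 -0.26922828] -14.402316415639179
[[0.002, -0.004], [0.002, -0.002], [0.005, -0.004], [-0.005, -0.001], [0.0, 0.002], [-0.005, -0.001], [0.002, -0.002], [-0.0, 0.009], [-0.0, 0.004]]
(array([  9.46, -14.83,   2.23]), array([-0.  , -0.  ,  1.87]))
[ 0.23342607 -0.57967117  0.23110728]
```

play_rows([
  [1, [0.9, 0, 0], [0, 0, 0.95]],
  [1, [1, -0.6, 0], [0, 0, 0.95]],
  [1, [0.8, -1, 0], [0, 0, 0]],
  [1, [0.2, -1, 0], [0, 0, 0]],
  [1, [0.2, -1, 0], [0, 0, 0]],
  [1, [0.2, -1, 0], [0, 0, 0]],
  [1, [0, -1, 0], [0, 0, 0]],
  [1, [0, -1, 0], [0, 0, 0]],
])

```text
t: 1.4
tool_pos: [0.3495, -0.2151, 0.2314]
tool_rot: [3.136, 0.184, 0.001]
contact_force: [0.3, 1.0, 0.8]
opening: 0.0852
grip_force: 0.0
```

play_rows([
  [1, [0.3, -1, 0], [0, 0, 0]],
  [1, [0.3, -1, 0], [0, 0, 0]],
  [1, [0.3, -1, 0], [0, 0, 0]],
  [1, [0.3, -1, 0], [0, 0, 0]],
  [1, [0.3, -1, 0], [0, 0, 0]],
  [1, [0.3, -1, 0.3], [0, 0, 0]],
  [1, [0.2, -1, 0.6], [0, 0, 0]],
  [1, [0.1, -1, 0.7], [0, 0, 0]],
])

```text
t: 2.4
tool_pos: [0.4078, 0.195, 0.1516]
tool_rot: [-3.136, -0.185, -0.005]
contact_force: [0.5, -0.4, 0.1]
opening: 0.0855
grip_force: 0.0
```

play_rows([
  [1, [0, -1, 0.4], [0, 0, 0]],
  [1, [0, -0.8, 0], [0, 0, 0]],
  [1, [0, 0, 0], [0, 0, 0]],
])

```text
t: 2.78
tool_pos: [0.3958, 0.2842, 0.1311]
tool_rot: [3.136, 0.191, -0.001]
contact_force: [1.4, -0.4, 0.5]
opening: 0.0854
grip_force: 0.0
```

```bash
cat > d.py <<'E'
from h import *
print(tool()[1],tool()[0]["tool_rot"])
# hub+red measured again, if visible
s,t=cam("side"),cam("top")
for n,d,bx in(("s",s,(325,395,390,420)),("t",t,(155,182,272,326))):
    h=hsv(d); m=((h[...,0]<6)|(h[...,0]>174))&(h[...,1]>190)&(h[...,2]>80); k=np.zeros_like(m);k[bx[2]:bx[3],bx[0]:bx[1]]=1
    c,a=cents(m&k,2,5); print(n,c.round(1).tolist(),a)
print(togo([.3945,.2855,.012],R.from_euler("z",7,degrees=True)*R.from_euler("x",180,degrees=True)))
a=cv2.resize(s["color"][350:450,300:433],(400,300),interpolation=2);b=cv2.resize(t["color"][250:350,100:233],(400,300),interpolation=2)
cv2.imwrite("pics/pre.png",np.hstack([a,b]))
E
python3 d.py
```

```text
[0.39584637 0.28420769 0.13105337] [ 3.13573657e+00  1.90792671e-01 -1.02326412e-03]
s [[342.8, 405.6], [381.3, 402.8]] [80 36]
t [[167.3, 314.8]] [38]
(array([-0.03, -0.07,  2.39]), array([ 0.  , -0.  , -0.03]))
```

View pics/pre.png

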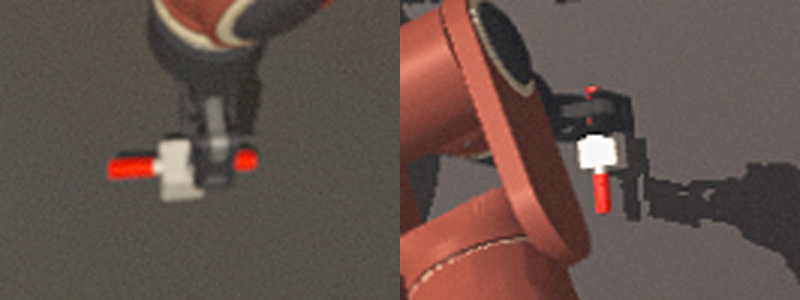

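The gripper hovers over the hub (side crop (215,165), top crop (600,150)), fingers either side along y. Descending and gripping.

play_rows([
  [1, [0, 0, 0.7], [0, 0, 0]],
  [1, [0, 0, 0.7], [0, 0, 0]],
  [1, [0, 0, 0.6], [0, 0, 0]],
  [1, [0, 0, 0.46], [0, 0, 0]],
  [1, [0, 0, 0], [0, 0, 0]],
  [0, [0, 0, 0], [0, 0, 0]],
  [0, [0, 0, 0], [0, 0, 0]],
  [0, [0, 0, 0], [0, 0, 0]],
], force=60)

```text
t: 3.88
tool_pos: [0.3973, 0.2827, 0.0094]
tool_rot: [-3.135, -0.184, -0.003]
contact_force: [-1.1, 2.1, -0.1]
opening: 0.0324
grip_force: 0.1
```

play_rows([
  [0, [0, 0, 0], [0, 0, 0]],
  [0, [0, 0, 0], [0, 0, 0]],
  [0, [0, 0, 0], [0, 0, 0]],
])

```text
t: 4.25
tool_pos: [0.3976, 0.2828, 0.0096]
tool_rot: [-3.135, -0.185, -0.003]
contact_force: [-1.2, -0.3, 6.8]
opening: 0.0289
grip_force: 60.8
```

play_rows([
  [0, [0, 0, -0.5], [0, 0, 0]],
  [0, [0, 0, -1], [0, 0, 0]],
  [0, [0, 0, -1], [0, 0, 0]],
  [0, [0, 0, -1], [0, 0, 0]],
  [0, [0, 0, -1], [0, 0, 0]],
  [0, [0, 0, -1], [0, 0, 0]],
  [0, [0, 0, -0.5], [0, 0, 0.3]],
  [0, [0, 0, 0], [0, 0, 0]],
])

```text
t: 5.25
tool_pos: [0.3972, 0.2827, 0.3102]
tool_rot: [-3.138, -0.12, -0.005]
contact_force: [0.3, -1.2, -1.3]
opening: 0.0288
grip_force: 59.9
```

play_rows([
  [0, [0.6, 0.1, 0], [0, 0, 0]],
  [0, [0.8, 0.2, 0], [0, 0, 0]],
  [0, [0.8, 0.2, 0], [0, 0, 0]],
  [0, [0.8, 0.2, 0], [0, 0, 0]],
  [0, [0.8, 0.1, 0], [0, 0, 0]],
  [0, [0.5, 0.1, 0], [0, 0, 0]],
  [0, [0, 0, 0], [0, 0, 0]],
  [0, [0, 0, 0], [0, 0, 0]],
])

```text
t: 6.25
tool_pos: [0.6132, 0.2536, 0.306]
tool_rot: [3.139, 0.12, -0.006]
contact_force: [0.0, -0.1, -1.4]
opening: 0.0289
grip_force: 59.9
```

```bash
cat > e.py <<'E'
from h import *
o,p,r=tool(); print(p,o["tool_rot"],o["contact_force"],o["opening"])
s,t=cam("side"),cam("top")
for n,d in(("s",s),("t",t)):
    c0=proj(d,p+[0,0,.02])[0]; h=hsv(d); m=((h[...,0]<5)|(h[...,0]>175))&(h[...,1]>200)&(h[...,2]>80); yy,xx=np.mgrid[:480,:640]; m&=(abs(xx-c0[0])<45)&(abs(yy-c0[1])<45)
    c,a=cents(m,2,5); print(n,c0,c.round(1).tolist(),a); P=plane(d,c,p[2]-.0095+.03); print(r.inv().apply(P-p).round(4).tolist())
    x,y=[int(v) for v in c0]; x=max(x,70);cv2.imwrite(f"pics/q{n}.png",cv2.resize(d["color"][y-50:y+55,x-70:x+70],(400,300),interpolation=2))
cv2.imwrite("pics/hover.png",np.hstack([cv2.imread("pics/qs.png"),cv2.imread("pics/qt.png")]))
E
python3 e.py
```

```text
[0.6132104  0.25361013 0.30599859] [ 3.13862528  0.11951106 -0.00588346] [ 0.00909641 -0.05134247 -1.42913386] 0.028914270145400413
s [251.20881934 322.59280302] [[275.9, 322.6], [230.7, 325.8]] [75 42]
[[-0.0452, -0.0014, -0.0203], [0.0365, -0.0058, -0.0206]]
t [142.92608731 182.98550289] [] []Traceback (most recent call last):
  File "e.py", line 6, in <module>
    c,a=cents(m,2,5); print(n,c0,c.round(1).tolist(),a); P=plane(d,c,p[2]-.0095+.03); print(r.inv().apply(P-p).round(4).tolist())
                                                           ~~~~~^^^^^^^^^^^^^^^^^^^^
  File "h.py", line 11, in plane
    c,r=ray(d,uv); return c+r*((z-c[2])/r[:,2])[:,None]
        ~~~^^^^^^
  File "h.py", line 7, in ray
    p=cv2.undistortPoints(np.array(uv,float).reshape(-1,1,2),d["K"],d["D"]).reshape(-1,2)
      ~~~~~~~~~~~~~~~~~~~^^^^^^^^^^^^^^^^^^^^^^^^^^^^^^^^^^^^^^^^^^^^^^^^^^
cv2.error: OpenCV(4.12.0) /io/opencv/modules/calib3d/src/undistort.dispatch.cpp:347: error: (-215:Assertion failed) CV_IS_MAT(_src) && CV_IS_MAT(_dst) && (_src->rows == 1 || _src->cols == 1) && (_dst->rows == 1 || _dst->cols == 1) && _src->cols + _src->rows - 1 == _dst->rows + _dst->cols - 1 && (CV_MAT_TYPE(_src->type) == CV_32FC2 || CV_MAT_TYPE(_src->type) == CV_64FC2) && (CV_MAT_TYPE(_dst->type) == CV_32FC2 || CV_MAT_TYPE(_dst->type) == CV_64FC2) in function 'cvUndistortPointsInternal'
```

```bash
python3 - <<'E'
from h import *
s=cam("side"); cv2.imwrite("pics/hover.png",cv2.resize(s["color"][290:380,191:311],(800,600),interpolation=2))
E
```

```text
(no output)
```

View pics/hover.png

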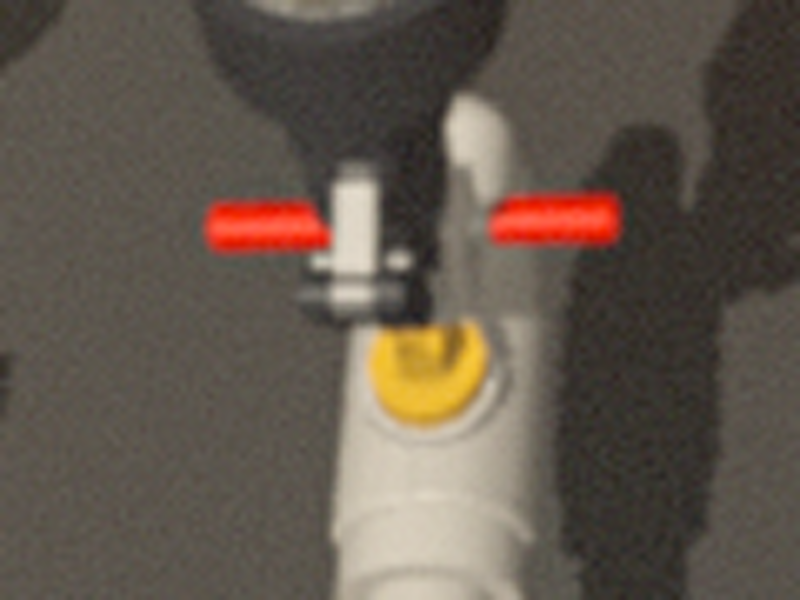

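```bash
python3 - <<'E'
from h import *
o,p,r=tool(); s,t=cam("side"),cam("top"); a=np.linspace(0,6.283,60)
C=lambda x,y,z:np.c_[x+.017*np.cos(a),y+.017*np.sin(a),0*a+z]
for n,d in(("s",s),("t",t)):
  for z in(.245,.237):
    q=proj(d,C(.615,.252,z)); print(n,z,q.min(0).round(2),q.max(0).round(2))
b=plane(s,[[253.1,323.3]],p[2]-.0095+.03)[0]; print("bar mid",b,"tool",p,r.inv().apply(b-p)); q=proj(s,[[.615,.252,.245],[.615,.252,.269]]);print(q)
A=plane(s,[[191+207/6.667,290+226/6.667],[191+621/6.667,290+218/6.667]],p[2]+.0205); v=A[0]-A[1]; print("bar yaw",np.degrees(np.arctan2(v[1],v[0])),np.linalg.norm(v))
E
```

```text
s 0.245 [246.29 334.16] [263.71 350.11]
s 0.237 [246.77 336.05] [264.07 351.94]
t 0.245 [148.28 186.55] [162.9  200.75]
t 0.237 [149.42 187.65] [163.94 201.76]
bar mid [0.60908636 0.25621522 0.32849255] tool [0.61339815 0.25392936 0.30799255] [-0.00413763 -0.00260764 -0.02049749]
[[255.00847787 342.03954404]
 [253.70155082 336.32481964]]
bar yaw 4.104403169241135 0.11245353909335244
```

Side view: bar from (222,323.9) to (284.1,322.7), nut at about (255.5,344); the hub sits ~5 mm short along x. I correct that and go down slowly.

play_rows([
  [0, [0.1, 0.03, 0], [0, 0, 0]],
  [0, [0, 0, 0.3], [0, 0, 0]],
  [0, [0, 0, 0.3], [0, 0, 0]],
  [0, [0, 0, 0.08], [0, 0, 0]],
  [0, [0, 0, 0.06], [0, 0, 0]],
])

```text
t: 7.12
tool_pos: [0.6192, 0.2527, 0.2706]
tool_rot: [-3.139, -0.119, 0.002]
contact_force: [0.6, 1.7, -0.4]
opening: 0.0289
grip_force: 60.0
```

play_rows([
  [0, [0, 0, 0.1], [0, 0, 0]],
  [0, [0, 0, 0.1], [0, 0, 0]],
  [0, [0, 0, 0.08], [0, 0, 0]],
  [0, [0, 0, 0.08], [0, 0, 0]],
])

```text
t: 7.62
tool_pos: [0.6196, 0.2528, 0.2546]
tool_rot: [-3.139, -0.119, -0.002]
contact_force: [-4.9, 0.2, 9.8]
opening: 0.0292
grip_force: 61.5
```

play_rows([
  [0, [-0.02, 0, 0.04], [0, 0, 0]],
  [0, [0, 0, 0.02], [0, 0, 0]],
  [0, [0, 0, 0], [0, 0, 0]],
])

```text
t: 8.0
tool_pos: [0.6196, 0.2528, 0.2547]
tool_rot: [-3.138, -0.119, -0.008]
contact_force: [-2.1, 1.0, 9.0]
opening: 0.029
grip_force: 61.4
```

play_rows([
  [0, [0, 0, 0.06], [0, 0, 0]],
  [0, [0, 0, 0.04], [0, 0, 0]],
  [0, [0, 0, 0], [0, 0, 0]],
])

```text
t: 8.38
tool_pos: [0.6197, 0.2528, 0.2546]
tool_rot: [-3.138, -0.119, -0.011]
contact_force: [-9.5, -1.8, 22.4]
opening: 0.029
grip_force: 63.2
```

play_rows([
  [0, [0, 0, -0.1], [0, 0, 0]],
  [1, [0, 0, 0], [0, 0, 0]],
  [1, [0, 0, 0], [0, 0, 0]],
  [1, [0, 0, 0], [0, 0, 0]],
  [1, [0, 0, 0], [0, 0, 0]],
  [1, [0, 0, -0.5], [0, 0, 0]],
  [1, [0, 0, -1], [0, 0, 0]],
  [1, [0, 0, -1], [0, 0, 0]],
])

```text
t: 9.38
tool_pos: [0.6182, 0.2523, 0.3759]
tool_rot: [3.139, 0.119, -0.002]
contact_force: [-0.5, 0.3, -0.0]
opening: 0.0853
grip_force: 0.0
```

play_rows([
  [1, [-0.5, 0.7, 0], [0, 0, 0]],
  [1, [-0.5, 1, 0], [0, 0, 0]],
  [1, [-0.3, 1, 0], [0, 0, 0]],
  [1, [-0.2, 1, 0], [0, 0, 0]],
  [1, [0, 1, 0], [0, 0, 0]],
  [1, [0, 1, 0], [0, 0, 0]],
  [1, [0, 0, 0], [0, 0, 0]],
])

```text
t: 10.25
tool_pos: [0.5651, -0.0403, 0.3748]
tool_rot: [3.139, 0.111, -0.001]
contact_force: [-1.2, 0.2, -0.2]
opening: 0.0857
grip_force: 0.0
```

```bash
python3 - <<'E'
from h import *
s,t=cam("side"),cam("top"); print(tool()[1])
for n,d,bx in(("s",s,(190,320,290,400)),("t",t,(110,200,150,230))):
    h=hsv(d); m=((h[...,0]<5)|(h[...,0]>175))&(h[...,1]>200)&(h[...,2]>80); k=np.zeros_like(m);k[bx[2]:bx[3],bx[0]:bx[1]]=1
    c,a=cents(m&k,2,5); P=plane(d,c,.275); v=P[0]-P[1]; v=v*np.sign(v[0]);print(n,c.round(1).tolist(),a,P.mean(0),np.degrees(np.arctan2(v[1],v[0])),np.linalg.norm(v))
cv2.imwrite("pics/seat.png",np.hstack([cv2.resize(s["color"][290:380,191:311],(400,300),interpolation=2),cv2.resize(t["color"][150:240,100:220],(400,300),interpolation=2)]))
E
```

```text
[ 0.56514919 -0.03752845  0.37509528]
s [[273.5, 335.3], [231.9, 338.5]] [75 33] [0.6154879  0.25626571 0.275     ] 7.653988051733846 0.07864477412878412
t [[152.1, 205.1], [151.8, 172.1]] [35 32] [0.61757571 0.25080137 0.275     ] 3.5366114825430772 0.07772918458645268
```

View pics/seat.png

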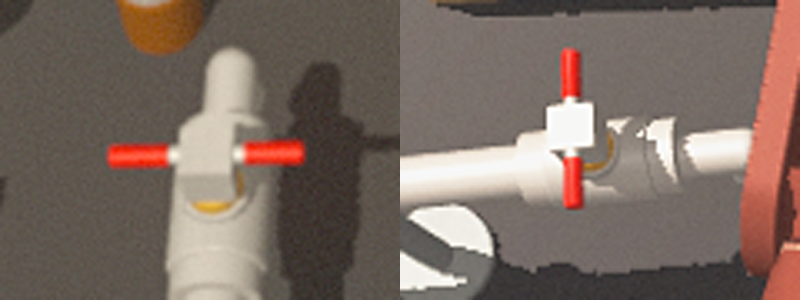

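Seated: the hub covers the nut with the bar across the pipe (side crop bar (110..303,154), top crop (571,50..207)). Now the tray: I overlay my octagon estimate on the unobstructed first images and move towards the -x -y corner.

```bash
cat > ov.py <<'E'
from h import *
import sys
cx,cy,yaw=map(float,sys.argv[1:4])
L=np.array([[110,-55],[110,55],[80,85],[-80,85],[-110,55],[-110,-55],[-80,-85],[80,-85]])/1e3
s,t=cam("side"),cam("top"); out=[]
M=R.from_euler("z",yaw,degrees=True).as_matrix()
for n,d,b in(("s",s,(250,150,120,90)),("t",t,(320,160,120,120))):
    im=np.load(n+".npy"); x,y,w,h=b; k=(400/w,(300 if n=="s" else 400)/h); c=cv2.resize(im[y:y+h,x:x+w],None,fx=k[0],fy=k[1],interpolation=2)
    P=np.c_[L,np.full(8,.152)]@M.T+[cx,cy,0]; q=((proj(d,P)+.5-[x,y])*k).round().astype(np.int32); cv2.polylines(c,[q],True,(0,0,255),1); cv2.circle(c,tuple(int(v) for v in q[5]),4,(255,0,0),1)
    out.append(cv2.copyMakeBorder(c,0,400-c.shape[0],0,0,cv2.BORDER_CONSTANT))
cv2.imwrite(sys.argv[4],np.hstack(out))
c=np.array([cx,cy,0])+M@[-.0918,-.0668,0]; print("rim mid, 4.5 mm in:",c)
print(togo([c[0],c[1],.22],R.from_euler("z",yaw-45,degrees=True)*R.from_euler("x",180,degrees=True)))
E
python3 ov.py .559 -.269 -14.4 pics/ov1.png
```

```text
rim mid, 4.5 mm in: [ 0.45347158 -0.31087162  0.        ]
(array([-2.65,  5.3 ,  3.1 ]), array([-0.  ,  0.  ,  7.98]))
```

View pics/ov1.png

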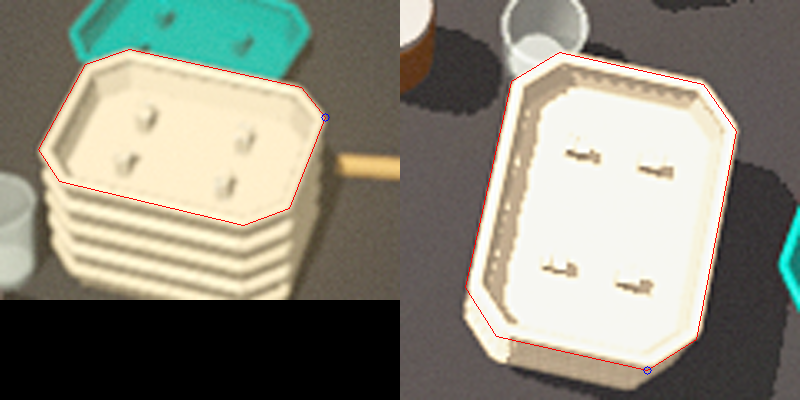

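The overlay matches the top tray's rim in both views within about 2 mm; the circled vertex belongs to the -x -y corner (side (347,185), top (394,271)).

play_rows([
  [1, [-0.4, 0.8, 0], [0, 0, 0]],
  [1, [-0.5, 1, 0], [0, 0, 0]],
  [1, [-0.5, 1, 0], [0, 0, 0]],
  [1, [-0.5, 1, 0], [0, 0, 0]],
  [1, [-0.4, 0.9, 0], [0, 0, 0]],
  [1, [-0.35, 0.6, 0], [0, 0, 0]],
  [1, [0, 0, 0.5], [0, 0, 1]],
  [1, [0, 0, 0.5], [0, 0, 1]],
])

```text
t: 11.45
tool_pos: [0.4537, -0.3111, 0.3251]
tool_rot: [3.124, -0.325, 0.002]
contact_force: [-0.2, 1.4, 0.6]
opening: 0.0853
grip_force: 0.0
```

play_rows([
  [1, [0, 0, 0.5], [0, 0, 1]],
  [1, [0, 0, 0.5], [0, 0, 1]],
  [1, [0, 0, 0.5], [0, 0, 1]],
  [1, [0, 0, 0.3], [0, 0, 1]],
  [1, [0, 0, 0.3], [0, 0, 1]],
  [1, [0, 0, 0], [0, 0, 1]],
  [1, [0, 0, 0], [0, 0, 0]],
])

```text
t: 12.32
tool_pos: [0.4538, -0.3105, 0.2202]
tool_rot: [-2.728, 1.558, 0.0]
contact_force: [-1.4, -0.2, -0.5]
opening: 0.0852
grip_force: 0.0
```

```bash
python3 ov.py .559 -.269 -14.4 /tmp/x.png; python3 -c "
from h import *;print(tool()[0]['q'],tool()[1])"
```

```text
rim mid, 4.5 mm in: [ 0.45347158 -0.31087162  0.        ]
(array([-0.01,  0.  ,  0.01]), array([-0.  , -0.  , -0.01]))
[-7.36298702e-01 -1.20101515e-01  1.79928357e+00  7.23234826e-05
  1.46173817e+00  1.87233608e+00] [ 0.4537161  -0.31104675  0.22071494]
```

play_rows([
  [0.45, [0, 0, 0.3], [0, 0, 0]],
  [0.45, [0, 0, 0.4], [0, 0, 0]],
  [0.45, [0, 0, 0.4], [0, 0, 0]],
  [0.45, [0, 0, 0.4], [0, 0, 0]],
  [0.45, [0, 0, 0.3], [0, 0, 0]],
  [0.45, [0, 0, 0], [0, 0, 0]],
])

```text
t: 13.18
tool_pos: [0.4522, -0.3109, 0.1282]
tool_rot: [-2.725, 1.563, 0.005]
contact_force: [0.4, 0.8, 0.6]
opening: 0.0385
grip_force: 0.0
```

```bash
python3 - <<'E'
from h import *
s=cam("side"); o,p,r=tool(); print(p,o["opening"],o["contact_force"])
im=s["color"][150:225,300:400]; c=cv2.resize(im,(800,600),interpolation=2)
for off in((0,0,0),(0,.0045,0),(0,-.0045,0)):
    pass
cv2.imwrite("pics/pg.png",c)
E
```

```text
[ 0.45286845 -0.3115123   0.12962901] 0.038580310051304884 [-0.22847855 -0.10266507  0.12828752]
```

View pics/pg.png

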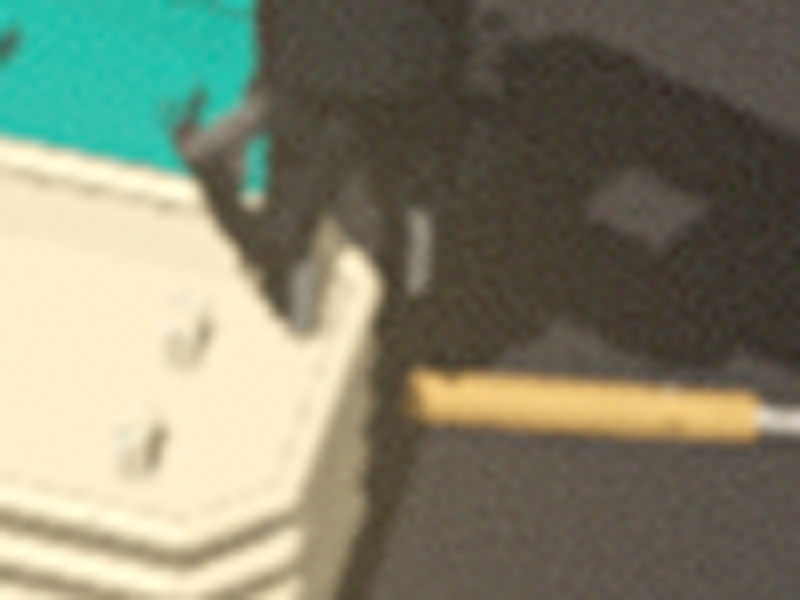

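The crop shows the fingers astride the corner rim: inner finger at (300,290), rim (352,265), outer finger (420,250), so well centred. Closing.

play_rows([
  [0.18, [0, 0, 0], [0, 0, 0]],
  [0.18, [0, 0, 0], [0, 0, 0]],
  [0.18, [0, 0, 0], [0, 0, 0]],
  [0.1, [0, 0, 0], [0, 0, 0]],
], force=30)

```text
t: 13.72
tool_pos: [0.4537, -0.3116, 0.1312]
tool_rot: [-2.724, 1.562, -0.002]
contact_force: [-0.3, 1.6, 2.2]
opening: 0.0091
grip_force: 25.9
```

play_rows([
  [0, [0, 0, 0], [0, 0, 0]],
  [0, [0, 0, 0], [0, 0, 0]],
  [0, [0, 0, 0], [0, 0, 0]],
])

```text
t: 14.1
tool_pos: [0.4536, -0.3118, 0.131]
tool_rot: [-2.725, 1.563, -0.002]
contact_force: [-0.0, 1.8, 5.7]
opening: 0.0094
grip_force: 29.0
```

play_rows([
  [0, [0, 0, 0], [0, 0, 0]],
  [0, [0, 0, 0], [0, 0, 0]],
  [0, [0, 0, -0.055], [-0.1, 0, 0]],
  [0, [0, -0.01, -0.055], [-0.1, 0, 0]],
  [0, [0, 0, -0.055], [-0.1, 0, 0]],
  [0, [0, -0.01, -0.055], [-0.1, 0, 0]],
], force=90)

```text
t: 14.85
tool_pos: [0.4546, -0.3113, 0.1418]
tool_rot: [2.682, -1.538, -0.042]
contact_force: [1.8, 0.0, 3.4]
opening: 0.0071
grip_force: 85.7
```

play_rows([
  [0, [0, 0, -0.055], [-0.1, 0, 0]],
  [0, [0, -0.01, -0.055], [-0.1, 0, 0]],
  [0, [0, 0, -0.055], [-0.1, 0, 0]],
  [0, [0, -0.01, -0.055], [-0.1, 0, 0]],
  [0, [0, 0, 0], [0, 0, 0]],
])

```text
t: 15.48
tool_pos: [0.4554, -0.3102, 0.1522]
tool_rot: [2.639, -1.513, -0.086]
contact_force: [-1.6, -1.2, 2.9]
opening: 0.0068
grip_force: 85.9
```

```bash
python3 - <<'E'
from h import *
s=cam("side"); o,p,r=tool(); print(p,o["opening"],o["contact_force"],o["grip_force"],o["wrist_torque"])
cv2.imwrite("pics/peel.png",cv2.resize(s["color"][145:250,245:385],(800,600),interpolation=2))
E
```

```text
[ 0.45530647 -0.31023213  0.15206694] 0.007048716717672876 [-1.28506833  0.34990015  3.18181639] 85.91809293622646 [ 0.18603585 -0.43996157 -0.01510776]
```

View pics/peel.png

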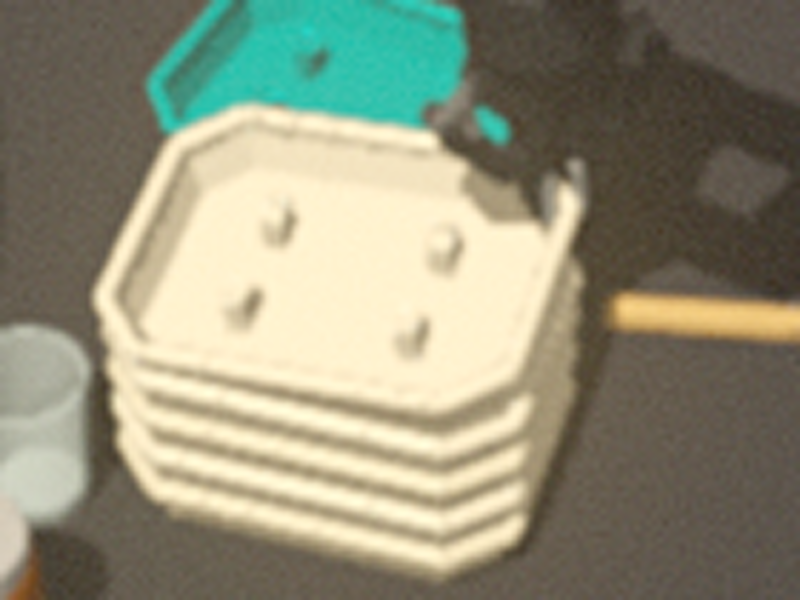

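The corner is up (fingers at (570,195), the gap under the near rim widens to the right), and the stack below sits unchanged. Continue peeling, then lift off.

play_rows([
  [0, [0, 0, -0.08], [-0.13, 0, 0]],
  [0, [0, -0.01, -0.08], [-0.13, 0, 0]],
  [0, [0, -0.01, -0.08], [-0.13, 0, 0]],
  [0, [0, -0.02, -0.1], [0, 0, 0]],
  [0, [0, -0.02, -0.1], [0, 0, 0]],
  [0, [0, -0.03, -0.15], [0, 0, 0]],
  [0, [0, -0.04, -0.2], [0, 0, 0]],
])

```text
t: 16.4
tool_pos: [0.4667, -0.3035, 0.1903]
tool_rot: [2.598, -1.49, -0.124]
contact_force: [-0.7, -0.2, -0.7]
opening: 0.0066
grip_force: 87.9
```

play_rows([
  [0, [0, 0.05, -0.3], [0, 0, 0]],
  [0, [0, 0.08, -0.5], [0, 0, 0]],
  [0, [0, 0.1, -0.6], [0, 0, 0]],
  [0, [0, 0.1, -0.6], [0, 0, 0]],
  [0, [0, 0.06, -0.4], [0, 0, 0]],
  [0, [0, 0, 0], [0, 0, 0]],
])

```text
t: 17.15
tool_pos: [0.4679, -0.304, 0.3144]
tool_rot: [2.598, -1.49, -0.117]
contact_force: [-0.5, -0.3, -2.3]
opening: 0.0064
grip_force: 87.9
```

```bash
python3 - <<'E'
from h import *
s,t=cam("side"),cam("top"); o,p,r=tool(); print(p,o["opening"],o["contact_force"],o["wrist_torque"],r.as_matrix().round(3).tolist())
old=np.load("s.npy")
# stack stays? compare lower rims region
for b in((215,243,265,335),(225,243,280,330)):
    A=cv2.cvtColor(old,6)[b[0]:b[1],b[2]:b[3]].astype(np.float32);B=cv2.cvtColor(s["color"],6)[b[0]:b[1],b[2]:b[3]].astype(np.float32); print(cv2.phaseCorrelate(A,B), abs(A-B).mean())
cv2.imwrite("pics/lift.png",np.hstack([cv2.resize(s["color"][60:300,190:430],(400,400)),cv2.resize(t["color"][130:330,280:480],(400,400))]))
E
```

```text
[ 0.46690307 -0.30322684  0.31083008] 0.007027558041022961 [-0.26757626 -0.42716059 -1.24233511] [ 0.00871987 -0.04928648  0.01257942] [[0.505, -0.851, -0.144], [-0.863, -0.498, -0.083], [-0.001, 0.166, -0.986]]
((-0.027430595617275344, -0.20204742922619445), 0.8475620510401549) 7.5387754
((0.15838251765209677, -0.0407812599040458), 0.9654841118388706) 3.21
```

View pics/lift.png

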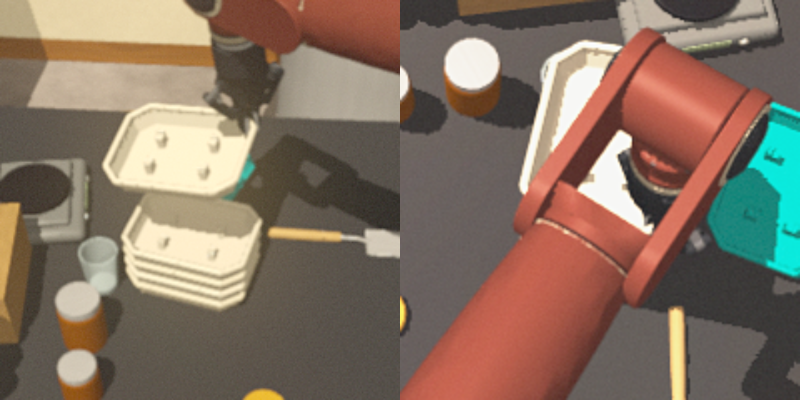

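The left view shows a single tray hanging from the gripper at (240,115) with four trays standing beneath at their old place (shift below 0.2 px); the right view is mostly arm. Level, turn, and check nearby obstacles.

play_rows([
  [0, [0, 0, 0], [0.3, 0, 0]],
  [0, [0, 0, 0], [0.45, 0, 0]],
  [0, [0, 0, 0], [0.44, 0, 0]],
  [0, [0, 0, 0], [0, 0, -0.5]],
  [0, [0, 0, 0], [0, 0, -0.9]],
  [0, [0, 0, 0], [0, 0, -0.9]],
  [0, [0, 0, 0], [0, 0, -0.9]],
  [0, [0, 0, 0], [0, 0, -0.9]],
])

```text
t: 18.25
tool_pos: [0.4665, -0.303, 0.3093]
tool_rot: [-3.056, 0.723, 0.005]
contact_force: [0.2, -0.8, -1.9]
opening: 0.0068
grip_force: 87.9
```

play_rows([
  [0, [0, 0, 0], [0, 0, -0.8]],
  [0, [-0.3, -0.5, 0], [0, 0, 0]],
  [0, [-0.5, -0.8, 0], [0, 0, 0]],
  [0, [-0.6, -1, 0], [0, 0, 0]],
  [0, [-0.6, -1, 0], [0, 0, 0]],
  [0, [-0.5, -0.8, 0], [0, 0, 0]],
  [0, [-0.4, -0.6, 0], [0, 0, 0]],
  [0, [-0.1, -0.2, 0], [0, 0, 0]],
])

```text
t: 19.25
tool_pos: [0.4114, -0.02, 0.3101]
tool_rot: [3.092, -0.554, -0.003]
contact_force: [0.7, 0.6, -1.4]
opening: 0.0071
grip_force: 87.9
```

```bash
cat > f.py <<'E'
from h import *
s,t=cam("side"),cam("top"); o,p,r=tool(); print(p,o["opening"],o["contact_force"],o["q"].round(2),r.as_matrix().round(3).tolist())
dn=R.from_euler("z",-59.4,degrees=True)*R.from_euler("x",180,degrees=True)
g=np.array([.4535,-.3115,.1305]); Tz=R.from_euler("z",-14.4,degrees=True)
rel=dn.inv()*Tz; rc=dn.inv().apply(np.array([.559,-.269,.112])-g)
c=p+r.apply(rc); Rt=r*rel; print("pred tray",c,Rt.as_euler("xyz",degrees=True).round(1))
L=np.array([[110,-55],[110,55],[80,85],[-80,85],[-110,55],[-110,-55],[-80,-85],[80,-85]])/1e3
P=Rt.apply(np.c_[L,np.full(8,.04)])+c
for n,d in(("s",s),("t",t)):
    q=proj(d,P); print(n,"pred",q.round(0).astype(int).tolist())
    h=hsv(d); m=((h[...,2]>(130))&(h[...,1]<75)).astype(np.uint8); l=cv2.connectedComponents(m)[1]
    ids=[l[int(v),int(u)] for u,v in proj(d,Rt.apply([[0,0,.004],[.02,0,.004],[-.02,.02,.004]])+c)]; j=max(ids)
    cc=max(cv2.findContours((l==j).astype(np.uint8),0,1)[0],key=cv2.contourArea); print(ids,cv2.approxPolyDP(cv2.convexHull(cc),1.5,True)[:,0].tolist())
E
python3 f.py; python3 - <<'E'
from h import *
t=cam("top"); print(plane(t,[[155,150],[213,148]],.03)[:,:2], plane(t,[[273,167]],.085)[:,:2],plane(t,[[316,160]],.11)[:,:2],plane(t,[[112,228]],0)[:,:2])
E
```

```text
[ 0.41192901 -0.02097085  0.31053737] 0.006905304222681613 [-0.47917796  0.10113301 -1.29714512] [-0.23 -0.52  1.96 -0.    1.7   1.69] [[0.937, -0.348, -0.002], [-0.348, -0.937, 0.0], [-0.001, 0.001, -1.0]]
pred tray [0.46709927 0.07847537 0.29195127] [ 0.   0.1 24.6]
s pred [[275, 244], [293, 286], [313, 293], [388, 268], [394, 253], [371, 215], [353, 210], [284, 230]]
[np.int32(46), np.int32(46), np.int32(46)] [[275, 177], [290, 171], [339, 182], [372, 218], [394, 256], [387, 272], [314, 300], [294, 293], [276, 254], [262, 203]]
t pred [[226, 190], [178, 212], [170, 231], [200, 301], [220, 308], [269, 284], [277, 264], [244, 196]]
[np.int32(0), np.int32(0), np.int32(0)] [[639, 0], [639, 478], [0, 479], [0, 0]]
[[0.81331819 0.33274799]
 [0.81370768 0.16897524]] [[ 0.73186276 -0.00328442]] [[ 0.73874617 -0.11692946]] [[0.59909547 0.45271475]]
```

```bash
cat > g.py <<'E'
from h import *
from scipy.optimize import least_squares
s=cam("side"); o,p,r=tool(); print(p)
dn=R.from_euler("z",-59.4,degrees=True)*R.from_euler("x",180,degrees=True)
g=np.array([.4535,-.3115,.1305]); rel=dn.inv()*R.from_euler("z",-14.4,degrees=True); rc=dn.inv().apply(np.array([.559,-.269,.112])-g)
L=np.array([[110,-55],[110,55],[80,85],[-80,85],[-110,55],[-110,-55],[-80,-85],[80,-85]])/1e3
I=L*np.array([98/110,73/85])
B=np.vstack([np.c_[L,np.full(8,.04)],np.c_[L,np.full(8,.03)],np.c_[I,np.zeros(8)]])
def hull(a,b):
    f=R.from_euler("xy",[a,b],degrees=True); gp=np.array([0,0,-.019])
    q=proj(s,p+r.apply(gp+f.apply(rel.apply(B)+rc-gp))).astype(np.float32); return cv2.convexHull(q)
h=hsv(s); m=((h[...,2]>130)&(h[...,1]<75)).astype(np.uint8); l=cv2.connectedComponents(m)[1]
c=p+r.apply(rc); u,v=proj(s,c+[0,0,.004])[0]; cc=max(cv2.findContours((l==l[int(v),int(u)]).astype(np.uint8),0,1)[0],key=cv2.contourArea)[:,0]
H=hull(0,0); x0,y0=H.min((0,1))-5;  # use contour points along near (lower) and left/right silhouette
k=np.array([q for q in cc if q[1]>v-15 and abs(cv2.pointPolygonTest(H,(float(q[0]),float(q[1])),True))<14],np.float32)
print(len(k),[ (a,b,round(float(np.mean([abs(cv2.pointPolygonTest(hull(a,b),(float(x),float(y)),True)) for x,y in k])),2)) for a in(0,) for b in(0,)])
S=least_squares(lambda z:[cv2.pointPolygonTest(hull(*z),(float(x),float(y)),True) for x,y in k],[0,0],loss="soft_l1",diff_step=.05,x_scale=1.)
print("tilt about tool x,y deg",S.x.round(2),"mean px",np.abs([cv2.pointPolygonTest(hull(*S.x),(float(x),float(y)),True) for x,y in k]).mean())
Rt=r*R.from_euler("xy",S.x,degrees=True)*rel; print("tray normal",Rt.as_matrix()[:,2].round(3))
E
python3 g.py
```

```text
[ 0.41228779 -0.02213228  0.31097475]
174 [(0, 0, 1.13)]
tilt about tool x,y deg [0. 0.] mean px 1.1338053373212433
tray normal [0.001 0.    1.   ]
```

```bash
sed -i 's/,\[0,0\],loss/,[1.,1.],loss/; s/diff_step=.05/diff_step=.3/' g.py; python3 g.py
```

```text
[ 0.41235654 -0.02236922  0.31113323]
169 [(0, 0, 1.2)]
tilt about tool x,y deg [ 0.86 -5.22] mean px 1.062205061143489
tray normal [ 0.081 -0.046  0.996]
```

play_rows([
  [0, [0, 0, 0.3], [0, 0, 0]],
  [0, [0, 0, 0.6], [0, 0, 0]],
  [0, [0, 0, 0.7], [0, 0, 0]],
  [0, [0, 0, 0.7], [0, 0, 0]],
  [0, [0, 0, 0.7], [0, 0, 0]],
  [0, [0, 0, 0.54], [0, 0, 0]],
  [0, [0, 0, 0.3], [0, 0, 0]],
  [0, [0, 0, 0], [0, 0, 0]],
])

```text
t: 20.5
tool_pos: [0.4113, -0.0216, 0.1182]
tool_rot: [-3.091, 0.559, 0.005]
contact_force: [-0.2, 0.4, -0.7]
opening: 0.0067
grip_force: 87.9
```

```bash
python3 g.py;python3 f.py
```

```text
[ 0.41220486 -0.02172781  0.11961441]
157 [(0, 0, 0.86)]
tilt about tool x,y deg [-3.08  0.98] mean px 0.4960436490053485
tray normal [0.003 0.056 0.998]
[ 0.41317236 -0.02181657  0.12103127] 0.006786439799464401 [ 0.09537988  0.88636748 -1.84236064] [-0.23 -0.4   2.2   0.    1.34  1.7 ] [[0.937, -0.35, 0.002], [-0.35, -0.937, -0.001], [0.002, -0.0, -1.0]]
pred tray [0.46859595 0.07751823 0.10260373] [-0.1 -0.1 24.5]
s pred [[280, 293], [296, 332], [313, 339], [378, 316], [384, 301], [364, 266], [348, 260], [288, 279]]
[np.int32(47), np.int32(47), np.int32(47)] [[354, 254], [366, 270], [382, 301], [377, 318], [315, 343], [310, 343], [297, 337], [280, 298], [286, 284], [291, 280]]
t pred [[240, 213], [199, 232], [193, 249], [219, 308], [236, 314], [278, 294], [284, 277], [256, 219]]
[np.int32(0), np.int32(0), np.int32(0)] [[639, 0], [639, 478], [0, 479], [0, 0]]
```

play_rows([
  [0, [0, 0, 0], [0.2, 0, 0]],
  [0, [0, 0, 0], [0.18, 0, 0]],
  [0, [0, 0, 0], [0, 0, 0]],
])

```text
t: 21.02
tool_pos: [0.4123, -0.022, 0.1201]
tool_rot: [-3.04, 0.551, -0.016]
contact_force: [0.2, 1.0, -1.1]
opening: 0.0066
grip_force: 87.9
```

```bash
python3 g.py
```

```text
[ 0.41227164 -0.02183178  0.11993391]
152 [(0, 0, 0.93)]
tilt about tool x,y deg [-0.65 -0.46] mean px 0.9154615600505036
tray normal [-0.008 -0.042  0.999]
```

```bash
cat >> g.py <<'E'
e=lambda z:np.array([cv2.pointPolygonTest(hull(*z),(float(x),float(y)),True) for x,y in k])
for b in(-2,0,2): print(b,[(a,round(float(np.abs(e((a,b))).mean()),2)) for a in(-6,-5,-4,-3,-2,-1,0,1,2)])
E
python3 g.py
```

```text
[ 0.41225769 -0.02169224  0.11987338]
154 [(0, 0, 0.91)]
tilt about tool x,y deg [-0.05 -2.28] mean px 0.8782999155189974
tray normal [ 0.019 -0.063  0.998]
-2 [(-6, 1.77), (-5, 1.56), (-4, 1.35), (-3, 1.15), (-2, 1.03), (-1, 0.94), (0, 0.88), (1, 0.91), (2, 1.09)]
0 [(-6, 1.57), (-5, 1.38), (-4, 1.19), (-3, 1.03), (-2, 0.96), (-1, 0.91), (0, 0.91), (1, 1.01), (2, 1.21)]
2 [(-6, 1.43), (-5, 1.22), (-4, 1.04), (-3, 0.94), (-2, 0.91), (-1, 0.92), (0, 0.99), (1, 1.13), (2, 1.34)]
```

```bash
cat > k.py <<'E'
from h import *
import sys
exec(open("g.py").read().split("def hull")[0].split("from scipy")[1].split("\n",1)[1])
ims=[s]+[cam("side") for _ in range(3)]
s["color"]=np.mean([i["color"] for i in ims],0).astype(np.uint8)
h=hsv(s); g_=cv2.cvtColor(s["color"],6).astype(float)
P=lambda a,b,z,Q:p+r.apply(np.array([0,0,-.019])+R.from_euler("xy",[a,b],degrees=True).apply(rel.apply(np.c_[Q,np.full(len(Q),z)])+rc+[0,0,.019]))
q=proj(s,P(0,0,.04,L)); 
# strongest vertical edge near outer far/left rims and inner edges: profile across edge midpoints
for i,j,nm in((7,0,"x+ y- cut"),(0,1,"+x side"),(1,2,"x+y+ cut"),(2,3,"+y side"),(3,4,"x-y+ cut")):
    n=np.array([(q[j]-q[i])[1],-(q[j]-q[i])[0]]); n/=np.linalg.norm(n); 
    if n@((q[i]+q[j])/2-q.mean(0))<0:n=-n
    w=np.linspace(.2,.8,25)[:,None]; base=q[i]*(1-w)+q[j]*w; t=np.arange(-8,14,1.); pr=[cv2.remap(g_.astype(np.float32),(base[:,0]+n[0]*k).astype(np.float32)[None],(base[:,1]+n[1]*k).astype(np.float32)[None],1).mean() for k in t]
    print(nm,n.round(2),"|",*[f"{int(k)}:{int(v)}" for k,v in zip(t,pr)])
    e=[proj(s,P(a,0,.04,(L[i]+L[j])[None]/2))[0]@n-(q[i]+q[j])@n/2 for a in(-3,3)]; b=[proj(s,P(0,0,z,(L[i]+L[j])[None]/2*f))[0]@n-(q[i]+q[j])@n/2 for z,f in((.03,1),(0,.88))]; print("   px for a=-3,+3",np.round(e,1),"bead bottom, underside",np.round(b,1))
E
python3 k.py
```

```text
[ 0.41226088 -0.0215802   0.11981557]
x+ y- cut [-0.86 -0.52] | -8:200 -7:190 -6:173 -5:173 -4:206 -3:231 -2:230 -1:192 0:128 1:95 2:95 3:96 4:96 5:96 6:96 7:95 8:95 9:95 10:94 11:95 12:95 13:94
   px for a=-3,+3 [-0.9  1. ] bead bottom, underside [ -1.4 -10.8]
+x side [-0.93  0.38] | -8:238 -7:236 -6:222 -5:186 -4:154 -3:156 -2:193 -1:228 0:239 1:227 2:175 3:104 4:80 5:83 6:84 7:84 8:85 9:85 10:85 11:85 12:85 13:86
   px for a=-3,+3 [ 0.7 -0.9] bead bottom, underside [ 0.8 -2.4]
x+y+ cut [-0.37  0.93] | -8:238 -7:238 -6:238 -5:237 -4:235 -3:232 -2:214 -1:187 0:197 1:224 2:231 3:221 4:186 5:128 6:93 7:91 8:92 9:91 10:91 11:89 12:88 13:87
   px for a=-3,+3 [ 2.5 -2.8] bead bottom, underside [2.2 2.9]
+y side [0.32 0.95] | -8:238 -7:238 -6:238 -5:238 -4:238 -3:237 -2:232 -1:229 0:236 1:240 2:227 3:183 4:119 5:88 6:94 7:100 8:100 9:100 10:100 11:99 12:99 13:98
   px for a=-3,+3 [ 1.9 -2.1] bead bottom, underside [2.1 4.3]
x-y+ cut [0.93 0.38] | -8:223 -7:220 -6:215 -5:207 -4:211 -3:228 -2:235 -1:220 0:171 1:102 2:71 3:74 4:85 5:93 6:94 7:93 8:93 9:93 10:92 11:92 12:92 13:91
   px for a=-3,+3 [ 0.2 -0.2] bead bottom, underside [ 0.4 -4.3]
```

```bash
cat > m.py <<'E'
from h import *
dn=R.from_euler("z",-59.4,degrees=True)*R.from_euler("x",180,degrees=True)
g=np.array([.4535,-.3115,.1305]); rel=dn.inv()*R.from_euler("z",-14.4,degrees=True); rc=dn.inv().apply(np.array([.559,-.269,.112])-g)
L=np.array([[110,-55],[110,55],[80,85],[-80,85],[-110,55],[-110,-55],[-80,-85],[80,-85]])/1e3
o,p,r=tool(); G=np.array([0,0,-.019])
def P(x,Q): # x: world shift mm, tilt a,b deg about tool x,y
    return p+x[:3]/1e3+r.apply(G+R.from_euler("xy",x[3:],degrees=True).apply(rel.apply(Q)+rc-G))
rows=[];Z=np.zeros(5)
for n in("side","top"):
    d=cam(n); d["color"]=np.mean([d["color"]]+[cam(n)["color"] for _ in range(2)],0).astype(np.uint8); gr=cv2.cvtColor(d["color"],6).astype(np.float32)
    q=proj(d,P(Z,np.c_[L,np.full(8,.04)]))
    for i in range(8):
        j=(i+1)%8; v=q[j]-q[i]; nn=np.array([v[1],-v[0]])/np.linalg.norm(v); mid=(q[i]+q[j])/2
        if nn@(mid-q.mean(0))<0: nn=-nn
        sil=lambda x:max(proj(d,P(x,np.r_[(L[i]+L[j])/2,z][None]))[0]@nn for z in(.03,.04))
        res=[]
        for w in np.linspace(.15,.85,21):
            b=q[i]*(1-w)+q[j]*w; t=np.arange(-5,12,.25); pr=cv2.remap(gr,(b[0]+nn[0]*t).astype(np.float32)[None],(b[1]+nn[1]*t).astype(np.float32)[None],1)[0]
            k=np.where((pr[:-1]>155)&(pr[1:]<=155))[0]; k=[a for a in k if pr[a+6 if a+6<len(pr) else -1]<130 and pr[max(a-8,0):a].max()>205 and np.all(pr[a+3:a+12]<150)]
            if k:res.append(t[k[-1]])
        if len(res)>10:
            m=np.median(res); s0=sil(Z); J=[(sil(np.eye(5)[c])-s0) for c in range(5)]; rows.append((n,i,len(res),m+mid@nn-s0,np.std(res),J))
for x in rows: print(x[0],x[1],x[2],round(x[3],2),"sd",round(x[4],2),np.round(x[5],2))
A=np.array([x[5] for x in rows]); y=np.array([x[3] for x in rows])
pri=np.diag([1/4,1/4,1/4,1/4,1/4]); s_=.5
X=np.linalg.lstsq(np.r_[A/s_,pri],np.r_[y/s_,Z],rcond=None)[0]; C=np.sqrt(np.diag(np.linalg.inv(A.T@A/s_**2+pri@pri))); print("shift mm, a,b:",X.round(2),"sd",C.round(2),"res",(y-A@X).round(2))
Rt=r*R.from_euler("xy",X[3:],degrees=True)*rel; print("normal",Rt.as_matrix()[:,2].round(3),"centre",P(X,np.zeros((1,3))).round(4))
E
python3 m.py
```

```text
side 0 21 1.46 sd 0.12 [ 0.39  0.18 -0.06 -0.23 -0.1 ]
side 1 17 2.35 sd 0.25 [ 0.15  0.39 -0.19 -0.82 -0.13]
side 2 21 1.15 sd 0.3 [-0.16  0.37 -0.19 -0.6   0.12]
side 3 21 -0.42 sd 0.16 [-0.4   0.15 -0.04 -0.07  0.01]
side 4 21 -1.0 sd 0.16 [-0.35 -0.16  0.15  0.11 -0.16]
side 6 21 -1.01 sd 0.32 [ 0.13 -0.31  0.22  0.23  0.31]
side 7 21 -0.5 sd 0.07 [ 0.36 -0.14  0.14  0.32  0.3 ]
top 0 21 -0.26 sd 0.23 [0.36 0.16 0.13 0.35 0.17]
top 1 21 -1.5 sd 0.19 [0.14 0.38 0.13 0.38 0.06]
top 2 21 -1.55 sd 0.14 [-0.18  0.38  0.06  0.12 -0.02]
top 3 11 -1.55 sd 0.14 [-0.4   0.15 -0.   -0.01 -0.03]
top 4 19 -1.41 sd 0.12 [-0.38 -0.17 -0.06 -0.06  0.  ]
top 7 21 0.75 sd 0.11 [ 0.37 -0.14  0.08  0.19  0.17]
shift mm, a,b: [ 2.8  -0.96 -2.25 -2.36 -1.17] sd [0.49 0.59 2.1  0.78 1.08] res [-0.26 -0.2   0.24  0.61  0.22 -0.28 -0.25  0.19 -0.27 -0.3  -0.35 -0.78
  0.38]
normal [ 0.015 -0.018  1.   ] centre [[0.4694 0.0768 0.0999]]
```

The joint fit of rim edges in both views puts the tray within about 1.3 degrees of level, centre (0.469, 0.077), underside 0.100. Slide it under the spout.

play_rows([
  [0, [0.16, -0.2, 0.01], [0, 0, 0]],
  [0, [0.4, -0.4, 0.02], [0, 0, 0]],
  [0, [0.5, -0.5, 0.03], [0, 0, 0]],
  [0, [0.5, -0.5, 0.03], [0, 0, 0]],
  [0, [0.4, -0.5, 0.02], [0, 0, 0]],
  [0, [0.25, -0.25, 0.02], [0, 0, 0]],
  [0, [0.15, -0.15, 0], [0, 0, 0]],
  [0, [0, 0, 0], [0, 0, 0]],
])

```text
t: 22.62
tool_pos: [0.567, 0.0549, 0.1197]
tool_rot: [-3.04, 0.548, -0.014]
contact_force: [0.6, -0.3, -1.9]
opening: 0.0071
grip_force: 88.0
```

```bash
python3 m.py; python3 -c "
from h import *;o=tool()[0];print(o['tool_pos'],o['contact_force'],o['wrist_torque'],o['t'])"
```

```text
side 0 21 0.76 sd 0.0 [0.43 0.2  0.02 0.02 0.02]
side 1 21 1.94 sd 0.07 [ 0.17  0.45 -0.16 -0.68 -0.11]
side 3 21 -0.48 sd 0.14 [-0.41  0.16 -0.1  -0.16  0.11]
side 4 21 -0.75 sd 0.07 [-0.38 -0.18  0.08  0.07 -0.09]
side 6 20 -1.01 sd 0.31 [ 0.14 -0.32  0.23  0.24  0.32]
side 7 21 -1.25 sd 0.12 [ 0.37 -0.15  0.19  0.43  0.42]
top 0 21 -1.27 sd 0.2 [0.34 0.15 0.17 0.5  0.24]
top 1 21 -2.25 sd 2.89 [0.13 0.36 0.16 0.53 0.08]
top 7 21 -0.0 sd 0.12 [ 0.35 -0.14  0.11  0.26  0.24]
shift mm, a,b: [ 2.18 -1.29 -2.32 -2.55 -1.29] sd [0.68 0.76 2.53 0.87 1.24] res [ 0.19 -0.07  0.1   0.11 -0.19 -0.15  0.18 -0.26  0.29]
normal [ 0.018 -0.016  1.   ] centre [[0.6233 0.1527 0.0994]]
[0.56615569 0.05425196 0.11987741] [-0.06095909  0.31005392 -0.09012525] [-0.17813332  0.04106233  0.04740185] 22.925
```

play_rows([
  [0, [0, 0, -0.05], [-0.04, 0.06, 0]],
  [0, [0, 0, -0.1], [0, 0.04, 0]],
  [0, [0, 0, 0], [0, 0, 0]],
  [0, [0, 0, 0], [0, 0, 0]],
  [0, [0, 0, 0], [0, 0, 0]],
  [0, [0, 0, 0], [0, 0, 0]],
  [0, [0, 0, 0], [0, 0, 0]],
  [0, [0, 0, 0], [0, 0, 0]],
])

```text
t: 23.92
tool_pos: [0.5663, 0.0542, 0.1273]
tool_rot: [-3.048, 0.551, -0.034]
contact_force: [0.4, 0.2, -1.3]
opening: 0.007
grip_force: 88.0
```

```bash
python3 m.py|tail -2; python3 - <<'E'
from h import *
o=tool()[0];print(o['tool_pos'],o['contact_force'],abs(o['dq']).max(),o['grip_force'],o['t'])
s,t=cam("side"),cam("top")
for n,d,bx in(("s",s,(190,320,290,400)),("t",t,(110,200,150,230))):
    h=hsv(d); m=((h[...,0]<5)|(h[...,0]>175))&(h[...,1]>200)&(h[...,2]>80); k=np.zeros_like(m);k[bx[2]:bx[3],bx[0]:bx[1]]=1
    c,a=cents(m&k,2,5); print(n,c.round(1).tolist(),a)
old=np.load("s.npy"); b=(225,243,280,330);A=cv2.cvtColor(old,6)[b[0]:b[1],b[2]:b[3]].astype(np.float32);B=cv2.cvtColor(s["color"],6)[b[0]:b[1],b[2]:b[3]].astype(np.float32); print(cv2.phaseCorrelate(A,B))
E
```

```text
shift mm, a,b: [ 2.54 -0.87 -2.81 -2.22 -0.72] sd [0.69 0.76 2.53 0.87 1.29] res [ 0.23 -0.09  0.2   0.15 -0.24 -0.29  0.27 -0.31  0.52]
normal [-0.004 -0.008  1.   ] centre [[0.6239 0.1522 0.1069]]
[0.56636669 0.05418737 0.1273294 ] [-0.58899327 -0.23256749 -1.69205932] 0.0019513177410846309 88.00568064674735 24.225
s [] []
t [[150.9, 172.0], [152.1, 205.1]] [44 36]
((2.210925505359608, -6.972189119404726), 0.09906453132629395)
```

The tray is level and still, centred under the spout with its rim about 13 mm below the mouth. The top view shows the handle unmoved (bar ends at (151,172) and (152,205)). Handing in.

```bash
python3 -c "
from station import ctrl
print(ctrl.finish_job())"
```

```text
the job is handed in; nothing more can be done
None
```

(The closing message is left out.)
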